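# Slide the blue-capped disc into the loading bay and shut its gate

### The job

Push the blue-capped wooden disc along the table into the elevator rig's loading bay until it rests against the stop at the back of the bay, then push the orange gate fully shut across the bay's mouth behind it. Only push, with the fingertips or the outside of the fingers: never take the disc or the gate's fin between the fingers, and never lift or tip the disc. Leave the other discs and the tools where they are.

Things in the scene. Friction and masses are not known exactly. Their poses are not given: they have to be found in the camera images.
- blue_disc: the disc to push: round, pale wood, 64 mm across, 20 mm thick, flat on the table, 30 to 65 g, slides with ordinary friction and stops when no longer pushed, with a blue cap 48 mm across on top (it stands 1.5 mm proud, look only). Origin: centre of its underside. It changes places with the plain disc from start to start
- bay: fixed loading bay on the right; the table is its floor. Origin: on the table, at the centre of a disc seated against the stop. x axis: level, into the bay, to the stop; y: level, across the bay, the way the gate shuts (roughly away from the robot). Two wooden walls 24 mm high, 10 mm thick, inner faces at y = -38 and +38 mm, from x = -34 to 32 mm. A low gate bed (9 mm high) lies at y = -155 to -51, x = -57 to -34
- bay_stop (a point): middle of the stop's upright face at table level, at x = +32 mm in the bay's frame (bay's axes). The stop is 30 mm high. Behind it, x = 44 to 195 mm, y = -110 to 110 mm, stand a wooden tower 265 mm tall (x = 50 to 82, y = -46 to 46 mm) and clear guards 90 mm high
- bay_mouth (a point): middle of the bay's open mouth at table level, at x = -34 mm, y = 0 in the bay's frame (bay's axes). On the far side of the mouth stands the gate's aluminium keeper (x = -52 to -34, y = 48 to 60 mm, 24 mm high)
- gate (a joint): travel in m of the orange sliding gate along the bay's y axis: 0 open (parked beside the mouth), 0.100 fully shut (hard end). Starts at 0 to 0.014. Needs about 1.5 N, stays where left. A bar 13 mm thick (x = -50 to -37 mm in the bay's frame), 5 to 17 mm above the table, spanning y = -150 to -56 mm at 0, -50 to +44 mm when shut, 5 mm behind a seated disc
- gate_fin (a point): top centre of the orange upright fin on the gate, 58 mm above the table; push the gate by it. The fin is 10 mm thick along the bay's y, 23 mm wide along the bay's x, and rises from the bar's top (17 mm) to 58 mm. It lies at x = -46.5 mm, y = -77 mm + gate travel in the bay's frame; its axes are the bay's axes
- plain_disc: the other single disc: same pale wood, 64 mm across, 20 mm thick, with only a small dark spot (18 mm) in the middle of its top; a bystander. Origin: centre of its underside
- disc_stack: pile of three plain discs fixed together, 64 mm across, 60 mm tall, at the back; a bystander. Origin: centre of its underside
- pliers: pliers with yellow handles lying flat, 170 mm long, 14 mm high, at the back; a bystander. Origin: on the table near the middle; x axis towards the jaws
- cutter: red utility knife lying flat, 150 x 26 x 16 mm, front left; a bystander. Origin: centre of its underside; x axis towards the blade
- file: file with a black handle lying flat, 235 mm long, 17 mm high, left; a bystander. Origin: on the table near the middle; x axis towards the file's tip
- green_roller: small green stepped plastic roller standing upright, 36 mm across, 42 mm tall, left; a bystander. Origin: centre of its underside
Mind the look-alikes: they are no part of the job. Leave any red or yellow look-alike of the blue_disc alone.

How it is judged (in metres and radians):
On the way, in this order (a step that is already met when the one before it is completed fails the run):
1. the blue-capped disc lies in the bay against the stop while the gate is still open (x of blue_disc in the frame of bay between -0.005 and 0.006 m and y of blue_disc in the frame of bay between -0.012 and 0.012 m and value of joint gate below 0.04 m), for 0.2 s.
2. the gate is fully shut behind the disc (x of blue_disc in the frame of bay between -0.005 and 0.006 m and y of blue_disc in the frame of bay between -0.012 and 0.012 m and value of joint gate above 0.094 m), for 0.2 s.
At the end, for the whole second after the job is handed in: The blue-capped disc lies flat and at rest in the bay, within 5 mm of the stop (within 12 mm of the bay's middle line), and the gate is shut to within 6 mm of the end of its 100 mm travel (all of step 2 and height (world z) of blue_disc below 0.005 m and angle between blue_disc's own z axis and vertical below 0.08 rad and linear speed of blue_disc below 0.01 m/s); the robot touches nothing.
It fails at once if the blue-capped disc is lifted more than 10 mm off the table or tipped (height (world z) of blue_disc above 0.01 m or angle between blue_disc's own z axis and vertical above 0.25 rad).
It fails at once if the blue-capped disc is taken between the fingers (horizontal distance between the grasp point and blue_disc below 0.02 m and height (world z) of the grasp point below 0.034 m).
It fails at once if the gate's fin is taken between the fingers (horizontal distance between the grasp point and gate_fin below 0.009 m and height (world z) of the grasp point below 0.07 m).
It fails at once if another disc or a tool is moved more than 12 mm (distance of any of plain_disc, disc_stack, pliers, cutter, file, green_roller from where it was at the start of the episode above 0.012 m).
It also fails if it takes over 58 s, if anything falls off the work surface, if the arm or the gripper's body presses on something with over 40 N, if the wrist force passes 120 N, or if a joint passes its speed limit or range.

### The arm

A 6-joint arm with a two-finger parallel gripper is mounted at the origin on the work surface. World frame = base frame: x ahead of the robot, y to its left, z up, the work surface at z = 0. Lengths are in m, angles in degrees, forces in N, time in s.
With the tool pointing down it reaches from about 0.35 to 0.725 m from the base axis. Payload 4.3 kg.
Tool frame: the origin (TCP) lies at the very end of the fingers, on their centre line; the grasp point (between the pads) lies 19 mm behind it (ctrl.grip_depth is the distance from the TCP to the grasp point, in m); z points along the fingers, y is the line along which they close (so a half turn about z gives the same grasp; the last joint's range is limited). The gripper opens to 85 mm and grips with 20 to 120 N. Pads are 22 mm wide; open, the fingers measure 114 mm over their backs; the gripper's body (76 mm by 85 mm) begins 54 mm behind the grasp point. The pads swing forward as they close: fully open they stand 13 mm farther back than shut.
Start: joints at [-82.237, 21.618, 4.641, 73.018, 0, 83.68], TCP at [0.14, -0.558, 0.231] pointing down, gripper open.
Joint ranges: [-156.06, 156.06], [-48.1, 94.91], [-58.44, 69.94], [-101.28, 121.22], [-78.64, 73.56], [-180, 180]. Speed limits (degrees/s): [147.25, 147.25, 180, 180, 180, 180].

### API

Orientations are given as a 3x3 rotation matrix whose columns are the frame's x, y, z axes.
In Python, from bench import sensors, imaging, ctrl gives the robot as it stands.
- The arm moves only by the tool jog_arm, never from a script. Its argument "commands" is a list of rows, each a list of 3 entries, a list of its own where there are three numbers: the turn, a rotation vector about the world's x, y, z in degrees, then the shift along the world's x, y, z in mm, then the finger opening in mm, from 0 to 85.4. In form: [[[wx, wy, wz], [dx, dy, dz], gripper], ...]. A call has 1 to 10 rows; each row is the pose to reach, as a shift and turn from the pose commanded when the call began; what a row does not reach only later rows make up. A row lasts 1/12 s, in which the tool goes at most 41.7 mm and 7.16 degrees, less where a joint would pass 70% of its speed; a pose out of reach is approached as far as the arm can. A call with a gripper value outside its range is refused whole. The fingers move at their own pace and stop on an object; "newtons" is the grip in N (left out, the last holds). Time passes only in rows, so rows that repeat a pose let the fingers close. It gives the time, the measured TCP pose, the force, the opening and the grip force at its end, in the units of the state.
- sensors.observe(): the state, without advancing time (a new reading comes with each control period).
- imaging.read_camera(name): name is "side" or "top"; returns the picture (480x640x3 uint8, blue, green, red); there is no depth.
- imaging.get_calibration(name): a dict with "K" (3x3 intrinsics, pixels), "xyz" and "orientation" of the camera in the world. Camera axes: x right, y up, looking along -z (the intrinsics and any distortion apply to the point x, -y, -z); pixel columns grow to the right and rows downward; lengths in m; the calibration is good to about 2 mm. A picture is of the moment at which its call begins. get_calibration takes no time and is no camera call.
- ctrl.close_job(): hands the job in; it is judged then, once.
The state is a dict: "time_s": time; "q": joint angles; "qvel": joint speeds; "effort": joint torques, N m; "tool_pos": TCP position; "tcp_rot": TCP orientation; "wrist_force": force on the tool from outside, world axes, zero at the start; "torque": the same for the moment, N m; "grip_width": finger opening in m; "grasp_force": force on a finger pad.
Only numpy, scipy, OpenCV 4.12 (cv2) and the standard library are available. Lean on these libraries where they do the work, as an engineer would, in place of code of your own. Each camera call takes 0.05 s, during which the arm holds its last target. There are 200 camera calls.

## Working session

There is one attempt and no reset: what is moved stays moved. The work goes in short steps, Python scripts to look and compute and a tool call to move; the robot and the scene stay as the last step left them, time stands still between calls to the robot, and variables do not carry over. Pictures are saved under pics/ and viewed, at most 10 in all, crops included, and the job is handed in when it is done.

Besides the shell and the picture viewer there is one more tool, called after "Request:" as name([rows], argument=value, ...), one row to a line, values as JSON. jog_arm: Moves the arm, as the interface text tells. Its arguments: {"type":"object","properties":{"commands":{"type":"array","items":{"type":"array"}},"newtons":{"type":"number"}},"required":["commands"]}

```bash
mkdir -p pics; ls
cat > h.py <<'E'
import numpy as np, cv2
from bench import sensors, imaging, ctrl
def ray(cal,u,v):
    K=np.array(cal["K"]);R=np.array(cal["orientation"]);
    p=np.linalg.inv(K)@[u,v,1]; return np.array(cal["xyz"]),R@[p[0],-p[1],-p[2]]
def onplane(cal,u,v,z):
    o,d=ray(cal,u,v); return o+d*(z-o[2])/d[2]
def proj(cal,P):
    R=np.array(cal["orientation"]);c=R.T@(np.array(P)-cal["xyz"]);c=np.array([c[0],-c[1],-c[2]]);q=np.array(cal["K"])@c;return q[:2]/q[2]
E
python3 - <<'E'
from h import *
for n in("top","side"):
    cv2.imwrite(f"pics/{n}0.png",imaging.read_camera(n)); c=imaging.get_calibration(n);print({k:np.round(v,4).tolist() if k!='x' else v for k,v in c.items() if not isinstance(v,str)})
s=sensors.observe();print(s["tool_pos"],s["tcp_rot"],s["time_s"])
E
```

```text
pics
{'K': [[533.8748, 0.0, 315.7256], [0.0, 533.8748, 241.585], [0.0, 0.0, 1.0]], 'xyz': [0.4383, 0.0882, 0.9217], 'orientation': [[-0.0093, 0.9932, -0.1162], [-0.9999, -0.0079, 0.0128], [0.0118, 0.1163, 0.9931]]}
{'K': [[509.6403, 0.0, 322.0526], [0.0, 509.6403, 236.4271], [0.0, 0.0, 1.0]], 'xyz': [0.4659, 0.6772, 0.6764], 'orientation': [[-0.9943, 0.058, -0.09], [-0.1051, -0.6893, 0.7168], [-0.0204, 0.7221, 0.6915]]}
[ 0.13985556 -0.55713311  0.23048039] [[ 9.69943931e-01  2.43328420e-01 -2.27551126e-04]
 [ 2.43328433e-01 -9.69942313e-01  1.78398985e-03]
 [ 2.13383967e-04 -1.78573979e-03 -9.99998383e-01]] 0.1
```

View pics/top0.png

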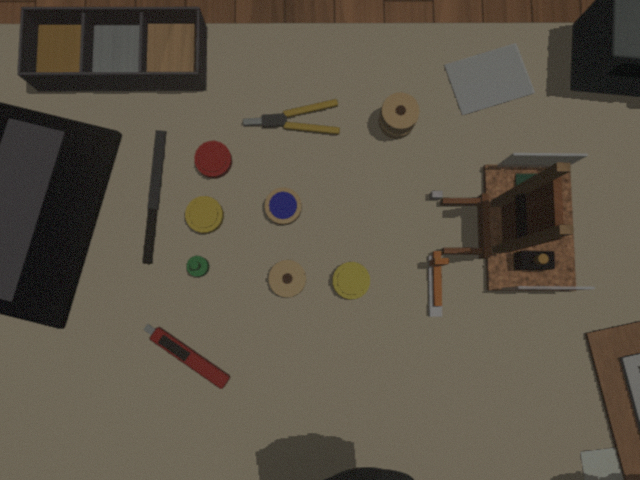

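View pics/side0.png

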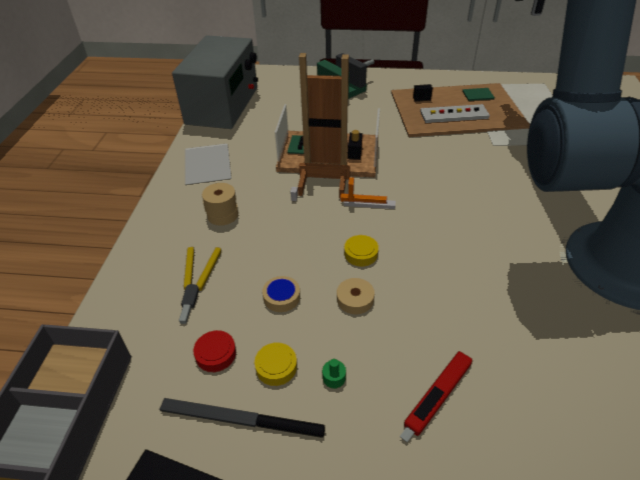

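The top view shows the blue disc at (283,206). The bay mouth is near u≈440, between walls at v≈201 and 251. The orange gate is at (437,285) with its fin at about (439,258). The path from disc to bay is clear.

Run:
```python
from h import *
t=cv2.imread("pics/top0.png");s=cv2.imread("pics/side0.png")
ct=imaging.get_calibration("top");cs=imaging.get_calibration("side");print(ct.keys())
def blobs(im,lo,hi,roi):
    m=cv2.inRange(cv2.cvtColor(im,cv2.COLOR_BGR2HSV),lo,hi);k=np.zeros_like(m);x0,y0,x1,y1=roi;k[y0:y1,x0:x1]=m[y0:y1,x0:x1];return k
for im,c,n in((t,ct,"top"),(s,cs,"side")):
    m=blobs(im,(110,120,60),(130,255,255),(230,150,320,310));M=cv2.moments(m,True);u,v=M['m10']/M['m00'],M['m01']/M['m00']
    print(n,"blue",u,v,M['m00'],onplane(c,u,v,.0215).round(4))
for im,c,n,roi in((t,ct,"top",(420,240,460,330)),(s,cs,"side",(330,170,410,215))):
    m=blobs(im,(3,170,130),(18,255,255),roi);cs_,_=cv2.findContours(m,0,2)
    for q in cs_:
        if cv2.contourArea(q)>15:print(n,cv2.contourArea(q),cv2.boundingRect(q),cv2.minAreaRect(q))
a=cv2.resize(t[180:300,420:510],None,fx=5,fy=5,interpolation=2);b=cv2.resize(s[160:220,280:400],None,fx=6,fy=6,interpolation=2)
cv2.imwrite("pics/ct.png",a);cv2.imwrite("pics/cs.png",b)
```

```text
dict_keys(['K', 'xyz', 'orientation'])
top blue 282.5608365019011 204.95627376425855 526.0 [0.6071 0.1327 0.0215]
side blue 280.55888650963595 289.3169164882227 467.0 [0.6072 0.132  0.0215]
side 84.0 (354, 194, 33, 6) ((369.9403381347656, 196.89601135253906), (32.19519805908203, 3.6585452556610107), 3.8140745162963867)
side 16.0 (341, 194, 7, 4) ((344.0, 195.5), (3.0, 6.0), 90.0)
side 19.0 (349, 177, 5, 8) ((351.1499938964844, 180.54998779296875), (4.427187919616699, 6.008327484130859), 18.43494987487793)
```

View pics/ct.png

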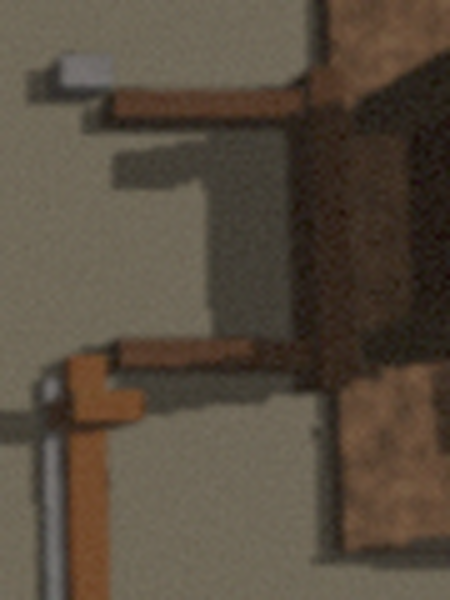

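View pics/cs.png

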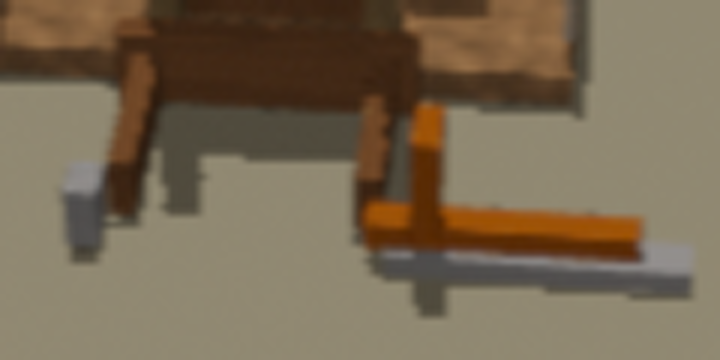

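The crops show the walls' top faces, in top-crop pixels. The far wall runs (112,101)–(300,98), the near wall (118,355)–(250,350), and the stop edge is at u≈292. The gate bar spans u 68–108 with its end at v≈355, and the fin top is at about (110,404).

Run:
```python
from h import *
ct=imaging.get_calibration("top");cs=imaging.get_calibration("side")
T=lambda x,y,z:onplane(ct,420+(x-2)/5,180+(y-2)/5,z)[:2]
S=lambda x,y,z:onplane(cs,280+(x-2.5)/6,160+(y-2.5)/6,z)[:2]
A,B,C,D=T(112,102,.024),T(300,98,.024),T(118,354,.024),T(250,349,.024)
g1,g2=T(88,356,.017),T(88,595,.017)
print("far wall",A,B,"near",C,D,"dist",np.linalg.norm(A-C))
for n,v in(("far",B-A),("near",D-C),("acrossmouth",A-C),("bar",g1-g2)):print(n,np.degrees(np.arctan2(v[1],v[0])))
print("stop",T(292,140,.03),T(292,320,.03),"mouth",(A+C)/2, "bar end",g1,"fin top",T(110,404,.058),T(112,404,.058))
print("side: far wall",S(123,205,.024),"near",S(370,198,.024),"keeper",S(82,178,.024),"fin",S(428,110,.058))
f,g=S(365,217,.017),S(640,227,.017);print("bar",f,g,np.degrees(np.arctan2(*(f-g)[::-1])))
p,q=S(138,205-150,.024),S(375,100,.024)
```

```text
far wall [ 0.61331419 -0.14043899] [ 0.61425509 -0.20517323] near [ 0.52653595 -0.139275  ] [ 0.52787402 -0.18424233] dist 0.0867860487431776
far -89.16728003840907
near -88.29558747004275
acrossmouth -0.7684789082751623
bar -2.0543006411467855
stop [ 0.59858482 -0.19982554] [ 0.53699211 -0.19706511] mouth [ 0.56992507 -0.13985699] bar end [ 0.52662152 -0.13074899] fin top [ 0.50687205 -0.12744065] [ 0.50686659 -0.12809324]
side: far wall [ 0.60850497 -0.12002726] near [ 0.52548583 -0.13045465] keeper [ 0.62451221 -0.13342571] fin [ 0.50683628 -0.13611609]
bar [ 0.52701707 -0.12876126] [ 0.43410969 -0.13089334] 1.3146186641721047
```

Request:
jog_arm([
  [[0,0,7],[20,35,0],30],
  [[0,0,14],[40,70,0],30],
  [[0,0,21],[60,105,0],30],
  [[0,0,28],[80,140,0],30],
  [[0,0,35],[100,175,0],30],
  [[0,0,42],[120,210,0],30],
  [[0,0,49],[140,245,0],30],
  [[0,0,56],[160,280,0],30],
  [[0,0,63],[180,315,0],30],
  [[0,0,70],[200,340,0],30],
])

```text
time_s: 0.93
tool_pos: [0.3397, -0.2146, 0.2311]
tcp_rot: [[0.096, 0.995, -0.001], [0.995, -0.096, 0.001], [0.001, -0.001, -1.0]]
wrist_force: [0.1, -0.7, 0.0]
grip_width: 0.0298
grasp_force: 0.0
```

Request:
jog_arm([
  [[0,0,1],[20,35,0],30],
  [[0,0,2],[40,70,0],30],
  [[0,0,3],[62,105,0],30],
  [[0,0,4],[84,140,0],30],
  [[0,0,5],[106,175,0],30],
  [[0,0,5.5],[128,210,0],30],
  [[0,0,5.5],[150,245,0],30],
  [[0,0,5.5],[172,280,0],30],
  [[0,0,5.5],[194,312,0],30],
  [[0,0,5.5],[214,340,0],30],
])

```text
time_s: 1.77
tool_pos: [0.5544, 0.1248, 0.2307]
tcp_rot: [[0.006, 1.0, -0.001], [1.0, -0.006, 0.0], [0.0, -0.001, -1.0]]
wrist_force: [1.1, -0.4, -0.2]
grip_width: 0.0298
grasp_force: 0.0
```

Request:
jog_arm([
  [[0,0,0],[25,35,0],30],
  [[0,0,0],[53,74,0],30],
  [[0,0,0],[53,75,-35],30],
  [[0,0,0],[53,75,-70],30],
  [[0,0,0],[53,75,-105],30],
  [[0,0,0],[53,75,-140],30],
  [[0,0,0],[53,75,-170],30],
  [[0,0,0],[53,75,-190],30],
  [[0,0,0],[53,75,-190],30],
  [[0,0,0],[53,75,-190],30],
])

```text
time_s: 2.6
tool_pos: [0.6052, 0.1969, 0.0399]
tcp_rot: [[0.007, 1.0, -0.004], [1.0, -0.007, -0.001], [-0.001, -0.004, -1.0]]
wrist_force: [1.2, 0.1, 0.2]
grip_width: 0.0299
grasp_force: 0.0
```

Run:
```python
from h import *
s=imaging.read_camera("side");t=imaging.read_camera("top")
cv2.imwrite("pics/c2.png",np.hstack([cv2.resize(s[200:350,180:380],(400,300)),cv2.resize(t[130:280,180:380],(400,300))]))
```

```text
(no output)
```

View pics/c2.png

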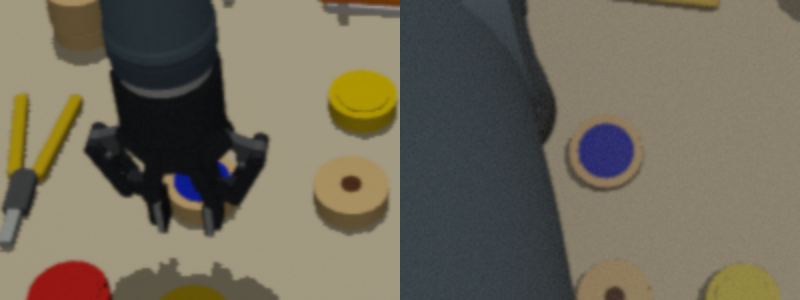

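The left half shows the open fingers (tips at about (163,225) and (210,228)) straddling the disc's rear side, centred on it. The disc is undisturbed. I'll go down and push.

Request:
jog_arm([
  [[0,0,0],[1,1,-20],30],
  [[0,0,0],[1,1,-34],30],
  [[0,0,0],[1,1,-34],30],
  [[0,0,0],[1,-10,-34],30],
  [[0,0,0],[1,-20,-34],30],
  [[0,0,0],[1,-30,-34],30],
  [[0,0,0],[1,-40,-34],30],
  [[0,0,0],[1,-50,-34],30],
  [[0,0,0],[1,-60,-34],30],
  [[0,0,0],[1,-60,-34],30],
])

```text
time_s: 3.53
tool_pos: [0.6081, 0.1347, 0.0076]
tcp_rot: [[0.01, 1.0, 0.0], [1.0, -0.01, -0.001], [-0.001, 0.0, -1.0]]
wrist_force: [-0.9, 0.3, -0.5]
grip_width: 0.0301
grasp_force: 0.0
```

```bash
cat >> h.py <<'E'
def disc(names=("top","side")):
    for n in names:
        im=imaging.read_camera(n);c=imaging.get_calibration(n)
        m=cv2.inRange(cv2.cvtColor(im,cv2.COLOR_BGR2HSV),(112,130,50),(128,255,255));m[:100]=0;m[:,:230]=0
        k,l,st,ce=cv2.connectedComponentsWithStats(m)
        if k<2: print(n,"none");continue
        i=1+st[1:,4].argmax();print(n,st[i],onplane(c,*ce[i],.0215).round(4))
    s=sensors.observe();print(np.round(s["tool_pos"],4),np.round(s["wrist_force"],1),s["time_s"])
E
python3 -c "from h import *;disc()"
```

```text
top none
side [271 270  16  13 147] [0.6168 0.1034 0.0215]
[0.6079 0.1366 0.0074] [ 0.8 -0.4 -1. ] 3.6333
```

Request:
jog_arm([
  [[0,0,0],[-2,-15,0],30],
  [[0,0,0],[-6,-30,0],30],
  [[0,0,0],[-10,-45,0],30],
  [[0,0,0],[-14,-60,0],30],
  [[0,0,0],[-18,-75,0],30],
  [[0,0,0],[-22,-90,0],30],
  [[0,0,0],[-26,-105,0],30],
  [[0,0,0],[-30,-120,0],30],
  [[0,0,0],[-34,-135,0],30],
  [[0,0,0],[-38,-150,0],30],
])

```text
time_s: 4.47
tool_pos: [0.5688, -0.0146, 0.0073]
tcp_rot: [[0.008, 1.0, -0.0], [1.0, -0.008, -0.0], [-0.0, -0.0, -1.0]]
wrist_force: [-1.0, -0.2, 0.2]
grip_width: 0.03
grasp_force: 0.2
```

Run:
```python
from h import *
disc()
s=imaging.read_camera("side");t=imaging.read_camera("top")
cv2.imwrite("pics/c3.png",np.hstack([cv2.resize(s[130:280,240:440],(400,300)),cv2.resize(t[150:300,310:510],(400,300))]))
```

```text
top none
side [305 209  17  15 198] [ 0.5741 -0.0563  0.0215]
[ 0.5685 -0.0157  0.0072] [ 1.3  0.3 -0.1] 4.5667
```

View pics/c3.png

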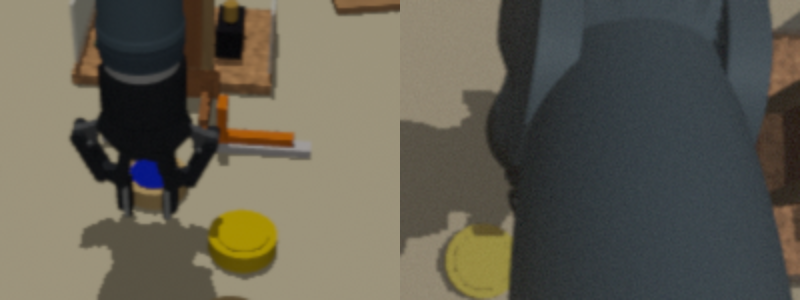

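The side view shows the disc cradled ahead of both fingertips, lined up with the mouth and clear of the gate. I'll push on.

Request:
jog_arm([
  [[0,0,0],[1,-12,0],30],
  [[0,0,0],[1,-24,0],30],
  [[0,0,0],[1,-36,0],30],
  [[0,0,0],[1,-48,0],30],
  [[0,0,0],[1,-60,0],30],
  [[0,0,0],[1,-70,0],30],
  [[0,0,0],[1,-80,0],30],
  [[0,0,0],[1,-90,0],30],
  [[0,0,0],[1,-98,0],30],
  [[0,0,0],[1,-104,0],30],
])

```text
time_s: 5.5
tool_pos: [0.5709, -0.1179, 0.0073]
tcp_rot: [[0.008, 1.0, 0.0], [1.0, -0.008, -0.0], [-0.0, 0.0, -1.0]]
wrist_force: [-0.6, 0.8, 0.8]
grip_width: 0.0301
grasp_force: 0.2
```

Request:
jog_arm([
  [[0,0,0],[0,-2,0],30],
  [[0,0,0],[0,-4,0],30],
  [[0,0,0],[0,-6,0],30],
  [[0,0,0],[0,-8,0],30],
  [[0,0,0],[0,-8,0],30],
])

```text
time_s: 5.92
tool_pos: [0.571, -0.1248, 0.0073]
tcp_rot: [[0.007, 1.0, 0.0], [1.0, -0.007, -0.0], [-0.0, 0.0, -1.0]]
wrist_force: [-0.4, -0.1, 0.2]
grip_width: 0.03
grasp_force: 0.0
```

Request:
jog_arm([
  [[0,0,0],[0,-1,0],30],
  [[0,0,0],[0,-2,0],30],
  [[0,0,0],[0,-3,0],30],
  [[0,0,0],[0,-4,0],30],
  [[0,0,0],[0,-5,0],30],
  [[0,0,0],[0,-5,0],30],
])

```text
time_s: 6.42
tool_pos: [0.571, -0.13, 0.0073]
tcp_rot: [[0.007, 1.0, 0.0], [1.0, -0.007, -0.0], [-0.0, 0.0, -1.0]]
wrist_force: [0.5, 0.9, 0.7]
grip_width: 0.0299
grasp_force: 0.0
```

Request:
jog_arm([
  [[0,0,0],[0,-1,0],30],
  [[0,0,0],[0,-2,0],30],
  [[0,0,0],[0,-3,0],30],
  [[0,0,0],[0,-4,0],30],
  [[0,0,0],[0,-4,0],30],
])

```text
time_s: 6.83
tool_pos: [0.5709, -0.134, 0.0074]
tcp_rot: [[0.008, 1.0, 0.0], [1.0, -0.008, -0.0], [-0.0, 0.0, -1.0]]
wrist_force: [-0.3, -0.2, 0.2]
grip_width: 0.03
grasp_force: 0.0
```

```bash
python3 -c "from h import *;disc()"
```

```text
top none
side [311 173  16  14 174] [ 0.5753 -0.1721  0.0215]
[ 0.5709 -0.1339  0.0074] [-0.9  0.2  0.2] 6.9333
```

Request:
jog_arm([
  [[0,0,0],[0,-1,0],30],
  [[0,0,0],[0,-2,0],30],
  [[0,0,0],[0,-2,0],30],
])

```text
time_s: 7.18
tool_pos: [0.5709, -0.1359, 0.0073]
tcp_rot: [[0.007, 1.0, 0.0], [1.0, -0.007, -0.0], [-0.0, 0.0, -1.0]]
wrist_force: [0.2, -0.0, 0.7]
grip_width: 0.0295
grasp_force: 0.0
```

Request:
jog_arm([
  [[0,0,0],[0,-1,0],30],
  [[0,0,0],[0,-2,0],30],
  [[0,0,0],[0,-2,0],30],
])

```text
time_s: 7.43
tool_pos: [0.5708, -0.1364, 0.0073]
tcp_rot: [[0.007, 1.0, 0.0], [1.0, -0.007, 0.003], [0.003, 0.0, -1.0]]
wrist_force: [-0.0, 5.5, 1.0]
grip_width: 0.0299
grasp_force: 2.2
```

Request:
jog_arm([
  [[0,0,0],[0,-1,0],30],
  [[0,0,0],[0,-2,0],30],
  [[0,0,0],[0,-2,0],30],
])

```text
time_s: 7.68
tool_pos: [0.5708, -0.1366, 0.0073]
tcp_rot: [[0.006, 1.0, 0.0], [1.0, -0.006, 0.007], [0.007, 0.0, -1.0]]
wrist_force: [0.7, 8.6, 2.9]
grip_width: 0.0298
grasp_force: 4.1
```

The force builds at TCP y = -0.1365, so the disc has reached the stop. I'll back off, rise clear and check.

Request:
jog_arm([
  [[0,0,0],[0,8,0],30],
  [[0,0,0],[0,25,0],30],
  [[0,0,0],[0,50,5],30],
  [[0,0,0],[-20,70,30],20],
  [[0,0,0],[-50,90,60],10],
  [[0,0,0],[-80,110,90],0],
  [[0,0,0],[-110,130,110],0],
  [[0,0,0],[-130,140,110],0],
  [[0,0,0],[-140,140,110],0],
  [[0,0,0],[-140,140,110],0],
])

```text
time_s: 8.52
tool_pos: [0.4285, 0.0007, 0.1176]
tcp_rot: [[0.006, 1.0, -0.001], [1.0, -0.006, -0.001], [-0.001, -0.001, -1.0]]
wrist_force: [0.0, -1.2, 0.7]
grip_width: 0.0001
grasp_force: 0.0
```

Run:
```python
from h import *
disc()
s=imaging.read_camera("side");t=imaging.read_camera("top")
cv2.imwrite("pics/c4.png",np.hstack([cv2.resize(s[140:230,270:410],(400,300)),cv2.resize(t[180:300,400:520],(400,300))]))
```

```text
top [450 213  25  25 468] [ 0.5695 -0.1729  0.0215]
side [311 173  22  13 231] [ 0.5706 -0.1753  0.0215]
[ 4.317e-01 -3.000e-04  1.173e-01] [ 0.5 -0.5 -0.8] 8.6167
```

View pics/c4.png

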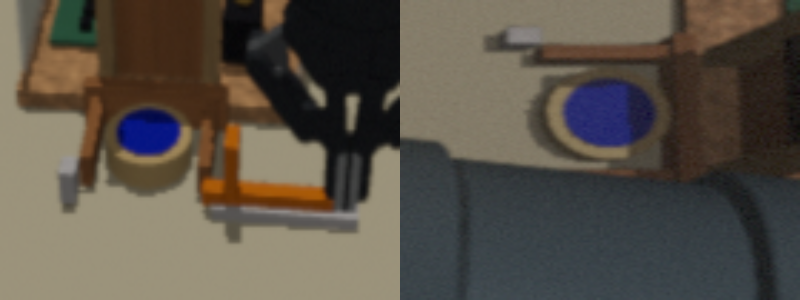

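The disc sits against the stop between the walls, and both views give about (0.570, -0.174). The gate is still open. Next I'll go behind the fin with the fingers closed.

Request:
jog_arm([
  [[0,0,0],[6,-32,0],0],
  [[0,0,0],[12,-64,0],0],
  [[0,0,0],[18,-96,0],0],
  [[0,0,0],[26,-128,0],0],
  [[0,0,0],[30,-128,-20],0],
  [[0,0,0],[30,-128,-40],0],
  [[0,0,0],[30,-128,-60],0],
  [[0,0,0],[30,-128,-82],0],
  [[0,0,0],[30,-128,-82],0],
  [[0,0,0],[30,-128,-82],0],
])

```text
time_s: 9.55
tool_pos: [0.4601, -0.1279, 0.034]
tcp_rot: [[0.008, 1.0, -0.003], [1.0, -0.008, 0.001], [0.001, -0.003, -1.0]]
wrist_force: [0.6, -0.0, 1.0]
grip_width: -0.0001
grasp_force: 0.0
```

Request:
jog_arm([
  [[0,0,0],[6,0,0],0],
  [[0,0,0],[12,0,0],0],
  [[0,0,0],[18,0,0],0],
  [[0,0,0],[24,0,0],0],
  [[0,0,0],[32,0,0],0],
  [[0,0,0],[40,0,0],0],
  [[0,0,0],[48,0,0],0],
  [[0,0,0],[56,0,0],0],
  [[0,0,0],[64,0,0],0],
  [[0,0,0],[64,0,0],0],
])

```text
time_s: 10.38
tool_pos: [0.5271, -0.1279, 0.0354]
tcp_rot: [[0.007, 1.0, 0.002], [1.0, -0.007, -0.0], [-0.0, 0.002, -1.0]]
wrist_force: [-0.8, -0.3, 0.3]
grip_width: -0.0002
grasp_force: 0.0
```

Request:
jog_arm([
  [[0,0,0],[6,0,0],0],
  [[0,0,0],[12,0,0],0],
  [[0,0,0],[18,0,0],0],
  [[0,0,0],[24,0,0],0],
  [[0,0,0],[30,0,0],0],
  [[0,0,0],[35,0,0],0],
  [[0,0,0],[38,0,0],0],
  [[0,0,0],[40,0,0],0],
  [[0,0,0],[41,0,0],0],
  [[0,0,0],[41,0,0],0],
])

```text
time_s: 11.22
tool_pos: [0.5663, -0.1277, 0.0354]
tcp_rot: [[0.007, 1.0, 0.001], [1.0, -0.007, 0.0], [0.0, 0.001, -1.0]]
wrist_force: [-1.5, -0.2, -0.4]
grip_width: -0.0002
grasp_force: 0.2
```

Run:
```python
from h import *
disc()
s=imaging.read_camera("side")
cv2.imwrite("pics/c5.png",cv2.resize(s[140:230,260:400],(560,360)))
```

```text
top none
side [327 175   6  10  40] [ 0.5537 -0.1762  0.0215]
[ 0.5663 -0.1276  0.0355] [-0.4 -0.1 -1.3] 11.3167
```

View pics/c5.png

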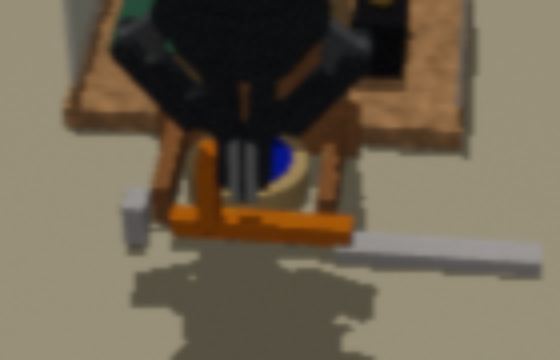

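The gate is nearly across. Its left end (170,215) is close to the keeper, and the fin is at (207,140), ahead of the fingers. I'll push until it hits the hard end.

Request:
jog_arm([
  [[0,0,0],[2,0,0],0],
  [[0,0,0],[4,0,0],0],
  [[0,0,0],[6,0,0],0],
  [[0,0,0],[6,0,0],0],
])

```text
time_s: 11.7
tool_pos: [0.5724, -0.1277, 0.0355]
tcp_rot: [[0.007, 1.0, 0.001], [1.0, -0.007, 0.0], [0.0, 0.001, -1.0]]
wrist_force: [-1.1, -0.0, 0.7]
grip_width: -0.0001
grasp_force: 0.3
```

Request:
jog_arm([
  [[0,0,0],[1,0,0],0],
  [[0,0,0],[3,0,0],0],
  [[0,0,0],[4,0,0],0],
  [[0,0,0],[4,0,0],0],
])

```text
time_s: 12.03
tool_pos: [0.5747, -0.1277, 0.0351]
tcp_rot: [[0.007, 1.0, -0.002], [1.0, -0.007, -0.0], [-0.0, -0.002, -1.0]]
wrist_force: [-4.6, -0.2, 3.6]
grip_width: -0.0002
grasp_force: 2.5
```

Request:
jog_arm([
  [[0,0,0],[1,0,0],0],
  [[0,0,0],[2,0,0],0],
  [[0,0,0],[3,0,0],0],
  [[0,0,0],[3,0,0],0],
  [[0,0,0],[3,0,0],0],
])

```text
time_s: 12.45
tool_pos: [0.5748, -0.1276, 0.035]
tcp_rot: [[0.008, 1.0, -0.007], [1.0, -0.008, -0.0], [-0.0, -0.007, -1.0]]
wrist_force: [-11.5, -0.8, 9.5]
grip_width: -0.0
grasp_force: 6.1
```

Request:
jog_arm([
  [[0,0,0],[-10,0,0],0],
  [[0,0,0],[-22,0,0],0],
  [[0,0,0],[-35,0,20],0],
  [[0,0,0],[-60,0,50],0],
  [[0,0,0],[-85,0,80],0],
  [[0,0,0],[-110,20,100],0],
  [[0,0,0],[-130,50,120],0],
  [[0,0,0],[-150,85,120],0],
  [[0,0,0],[-150,120,120],0],
  [[0,0,0],[-150,120,120],0],
])

```text
time_s: 13.28
tool_pos: [0.428, -0.0031, 0.156]
tcp_rot: [[0.001, 1.0, 0.002], [1.0, -0.001, 0.003], [0.003, 0.002, -1.0]]
wrist_force: [0.7, -1.2, 0.0]
grip_width: -0.0004
grasp_force: 0.0
```

Run:
```python
from h import *
disc()
s=imaging.read_camera("side");t=imaging.read_camera("top")
cv2.imwrite("pics/c6.png",np.hstack([cv2.resize(s[140:230,270:410],(400,300)),cv2.resize(t[180:300,400:520],(400,300))]))
```

```text
top [450 213  26  25 488] [ 0.5698 -0.1735  0.0215]
side [312 173  21  13 229] [ 0.5704 -0.1754  0.0215]
[ 0.4296 -0.0068  0.1558] [-0.5 -1.   0.4] 13.3833
```

View pics/c6.png

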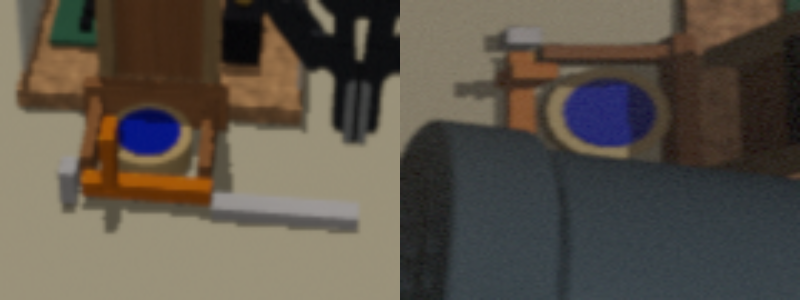

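The gate bar (82–212, 187) spans the mouth and meets the keeper, the disc is still seated, and the arm is clear.

```bash
python3 -c "
from bench import ctrl;print(ctrl.close_job())"
```

```text
the job is handed in; nothing more can be done
None
```

The blue-capped disc is pushed against the stop, the gate is shut to its hard end behind it, the arm is clear, and I handed the job in at about 13.5 s; the hand-in returned no verdict.

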